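# Close up the vial rack row

### The arm

A 6-joint arm with a two-finger parallel gripper is mounted at the origin on a cart in front of the work surface, level with it; the furniture and walls round the work are solid. World frame = base frame: x ahead of the robot, y to its left, z up, the work surface at z = 0. Lengths are in mm, angles in rad, forces in N, time in s.
With the tool pointing down it reaches from about 275 to 750 mm from the base axis. Payload 10.2 kg.
Tool frame: the origin (TCP) lies between the finger pads; the fingertips stand 17 mm ahead of it and the grasp point (between the pads) lies 2 mm behind it; z points along the fingers, y is the line along which they close (so a half turn about z gives the same grasp; the last joint's range is limited). The gripper opens to 88 mm and grips with 3 to 60 N. Pads are 18 mm wide; open, the fingers measure 123 mm over their backs; the gripper's body (75 mm by 187 mm) begins 45 mm behind the grasp point.
Start: joints at [-1.505, 0.313, 1.498, -0, 1.331, -0.223], TCP at [149.508, -503.268, 255.72] pointing down, gripper open.
Joint ranges: [-2.94, 2.94], [-0.97, 2.17], [0.19, 2.56], [-1.23, 4.37], [0.02, 3.11], [-2.88, 2.88]. Speed limits (rad/s): [2.39, 2.39, 3.01, 3.14, 3.14, 3.14].

### API

Orientations are given as a unit quaternion [x, y, z, w].
In Python, from station import get_state, imaging, order, spotter gives the robot as it stands.
- The arm moves only by the tool carry_out, never from a script. Its arguments are lists of equal length, an entry for each row: "translation": the shift along the tool's x, y, z in cm, a list of three; "spin": the turn about the tool's z in rad; "hand": the opening, from 0 (shut) to 1 (fully open). In form: {"translation": [[tx, ty, tz], ...], "spin": [spin, ...], "hand": [hand, ...]}. A call has 1 to 12 rows; each row is the pose to reach, as a shift and turn from the pose commanded when the call began, along the tool's axes at that moment; what a row does not reach only later rows make up. A row lasts 1/12 s, in which the tool goes at most 41.7 mm and 7.16 degrees, less where a joint would pass 70% of its speed; a pose out of reach is approached as far as the arm can. A call with a gripper value outside its range is refused whole. The fingers move at their own pace and stop on an object; "squeeze" is the grip in N (left out, the last holds). Time passes only in rows, so rows that repeat a pose let the fingers close. It gives the time, the measured TCP pose, the force, the opening and the grip force at its end, in the units of the state.
- get_state(): the state, without advancing time (a new reading comes with each control period).
- imaging.camera(name): name is "scene" or "side" or "wrist"; returns a dict with "frame" (400x640x3 uint8, red, green, blue), "K" (3x3 intrinsics, pixels), "cam_to_world" (4x4, takes a point from camera to world coordinates). Camera axes: x right, y up, looking along -z (the intrinsics and any distortion apply to the point x, -y, -z); pixel columns grow to the right and rows downward; lengths in mm; the calibration is good to about 2 mm. The wrist camera is an equidistant fisheye: a pixel r from the principal point sees the ray r / f radians off the axis. A picture is of the moment at which its call begins. There is no depth.
- order.job_done(): hands the job in; it is judged then, once.
Trained networks look in a picture, given as the dict that the camera call returned (one of the last four; its "shot" number tells which), for a name from the list of things; names that differ only in an ending like _2 or _b are one class to them, and where a whole thing is asked for, a point or a joint stands for the part that bears it (a point fixed in the world has none). Each returns a list of dicts, best first, with "score" (0 to 1); they miss things now and then, are a little off and sometimes report something else, mostly with a low value. They report only what shows in the picture. A call takes as long as a camera call.
- spotter.cut_out(query, picture): "mask" (400x640 bool, what is visible of it) and "extent" ([left, top, right, bottom] in pixels, round what is visible of it).
The state is a dict: "time_s": time; "joint_pos": joint angles; "dq": joint speeds; "joint_efforts": joint torques, N m; "ee_pos": TCP position; "orientation": TCP orientation; "force": force on the tool from outside, world axes, zero at the start; "ft_torque": the same for the moment, N m; "width": finger opening in mm; "gripper_force": force on a finger pad.
Only numpy, scipy, OpenCV 4.12 (cv2) and the standard library are available. Lean on these libraries where they do the work, as an engineer would, in place of code of your own. Each camera call takes 0.05 s, during which the arm holds its last target. There are 200 camera calls.

### The job

The row of vial rack blocks against the metal end bracket lacks its last block. Take the loose block of the same height and with the same six large holes, and butt it flush against the free end of the row, standing flat on the worktop and in line with the row, so that the row runs on without a gap; then let go. Leave the lower block with the many small holes where it is.

Things in the scene. Friction and masses are not known exactly. Their poses are not given: they have to be found in the camera images.
- rack_row: Fixed row: two grey plastic vial rack blocks end to end, together 50 mm wide (x), 180 mm long (y), 45 mm high, each with six 17 mm holes (2 by 3). An aluminium end bracket (56 mm wide, 52 mm high) closes the +y end; the -y end is free. Capped vials, up to 64 mm above the worktop, stand in the block at the bracket. Origin: underside, middle of the 180 mm; z up.
- row_end (a point): Centre of the lower edge of the free end face of the row, at worktop height, 90 mm along -y from the row's origin. Axes as rack_row: -y points straight out of the free end face, along the row; x across it.
- tall_block: Loose grey plastic block like those of the row: 50 mm wide (x), 90 mm long (y), 45 mm high, six 17 mm holes (2 by 3) in the top, 0.13 to 0.25 kg. It stands apart from the row, holes up. Origin: centre of its underside; z up. Symmetric: either 50 mm end may meet the row. Its y axis starts within 30 degrees of the row's y axis.
- low_block: Loose grey plastic block that does not belong to the row: 50 mm wide (x), 90 mm long (y) but only 24 mm high, with 15 small holes (3 by 5, 9 mm). Origin: centre of its underside. It stands near the tall block, on either side of it; leave it where it is.

How it is judged (in metres and radians):
At the end, for the whole second after the job is handed in: The tall loose block stands flat and still on the worktop at the free end of the row: gap to the end face under 10 mm, no more than 12 mm sideways off the row's centre line, turned no more than 10 degrees from it (either way round) (y of tall_block in the frame of row_end between -0.055 and -0.04 m and x of tall_block in the frame of row_end between -0.012 and 0.012 m and angle between the y axis of tall_block and the y axis of row_end, either way round below 0.175 rad and angle between tall_block's own z axis and vertical below 0.1 rad and height (world z) of tall_block below 0.008 m and linear speed of tall_block below 0.01 m/s); the robot touches nothing.
It fails at once if the low block is shifted by more than 20 mm (distance of low_block from where it was at the start of the episode above 0.02 m).
It also fails if it takes over 40 s, if anything falls off the work surface, if the arm or the gripper's body presses on something with over 40 N, if the wrist force passes 120 N, or if a joint passes its speed limit or range.

## Working session

There is one attempt and no reset: what is moved stays moved. The work goes in short steps, Python scripts to look and compute and a tool call to move; the robot and the scene stay as the last step left them, time stands still between calls to the robot, and variables do not carry over. Pictures are saved under pics/ and viewed, at most 10 in all, crops included, and the job is handed in when it is done.

Besides the shell and the picture viewer there is one more tool, called after "Call:" as name(argument=value, ...) on one line, values as JSON. carry_out: Moves the arm, as the interface text tells. Its arguments: {"type":"object","properties":{"translation":{"type":"array","items":{"type":"array","items":{"type":"number"}}},"spin":{"type":"array","items":{"type":"number"}},"hand":{"type":"array","items":{"type":"number"}},"squeeze":{"type":"number"}},"required":["translation","spin","hand"]}

```bash
mkdir -p pics; cat > h.py <<'E'
import numpy as np, cv2
from station import get_state, imaging, order, spotter
def ray(c,u,v):
    K=c["K"];T=np.array(c["cam_to_world"]);d=np.array([(u-K[0][2])/K[0][0],-(v-K[1][2])/K[1][1],-1.])
    return T[:3,3],T[:3,:3]@d
def onz(c,u,v,z):
    o,d=ray(c,u,v);return o+d*(z-o[2])/d[2]
def proj(c,P):
    T=np.linalg.inv(np.array(c["cam_to_world"]));K=np.array(c["K"])
    p=np.asarray(P)@T[:3,:3].T+T[:3,3];p=p*[1,-1,-1];q=p@K.T;return q[:,:2]/q[:,2:]
E
python3 - <<'E'
from h import *
ims=[]
for n in("scene","side"):
    c=imaging.camera(n);ims.append(c["frame"][:,:,::-1]);print(n,np.round(c["cam_to_world"],2).tolist(),np.round(c["K"],1).tolist(),[k for k in c])
    for q in("tall_block","low_block","rack_row"):
        for r in spotter.cut_out(q,c)[:3]:
            m=r["mask"];v,u=np.nonzero(m);print(q,round(r["score"],2),r["extent"],m.sum(),np.round(onz(c,u.mean(),v.mean(),30),0))
for n,i in zip("ab",ims): cv2.imwrite(f"pics/{n}.png",i)
print(get_state())
E
```

```text
scene [[-0.83, 0.32, -0.46, 29.74], [-0.56, -0.49, 0.67, 749.55], [-0.01, 0.81, 0.59, 712.03], [0.0, 0.0, 0.0, 1.0]] [[508.9, 0.0, 325.0], [0.0, 508.9, 196.5], [0.0, 0.0, 1.0]] ['frame', 'K', 'cam_to_world', 'shot']
tall_block 0.8 [326.8, 167.0, 368.6, 203.6] 1096 [551. -94.  30.]
low_block 0.7 [393.0, 161.9, 431.6, 180.8] 551 [ 444. -239.   30.]
rack_row 0.8 [173.0, 208.5, 277.3, 260.6] 3138 [666. 192.  30.]
side [[-0.99, 0.07, -0.09, 475.52], [-0.11, -0.58, 0.8, 756.82], [0.0, 0.81, 0.59, 624.57], [0.0, 0.0, 0.0, 1.0]] [[464.9, 0.0, 323.0], [0.0, 464.9, 201.9], [0.0, 0.0, 1.0]] ['frame', 'K', 'cam_to_world', 'shot']
tall_block 0.79 [312.3, 175.9, 351.9, 213.5] 1079 [553. -95.  30.]
low_block 0.74 [361.5, 148.7, 401.8, 174.7] 622 [ 444. -240.   30.]
rack_row 0.91 [192.5, 239.4, 301.1, 333.0] 4336 [671. 200.  30.]
{'time_s': 0.4, 'joint_pos': array([-1.50540585e+00,  3.13015442e-01,  1.49781871e+00,  3.10705083e-06,
        1.33099427e+00, -2.23412232e-01]), 'dq': array([ 2.11865643e-05,  1.29886368e-03, -1.64162403e-03,  5.26382839e-04,
        1.08162012e-03,  7.55284004e-04]), 'joint_efforts': array([-7.39056632e-04, -4.01777923e+01, -2.52193469e+01,  6.94392831e-02,
        3.26128502e-02, -2.02514673e-05]), 'ee_pos': array([ 149.50344052, -503.2333912 ,  255.61634226]), 'orientation': array([ 9.89592275e-01,  1.43899675e-01,  1.08087911e-05, -1.17397641e-04]), 'force': array([ 0.48963005, -0.31114488, -0.2264595 ]), 'ft_torque': array([-0.0045962 , -0.0079967 ,  0.01294052]), 'gripper_force': 0.0, 'width': 88.35728119589632}
```

View pics/a.png

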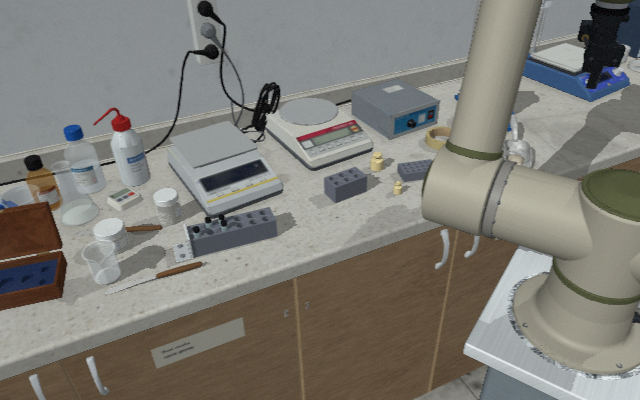

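View pics/b.png

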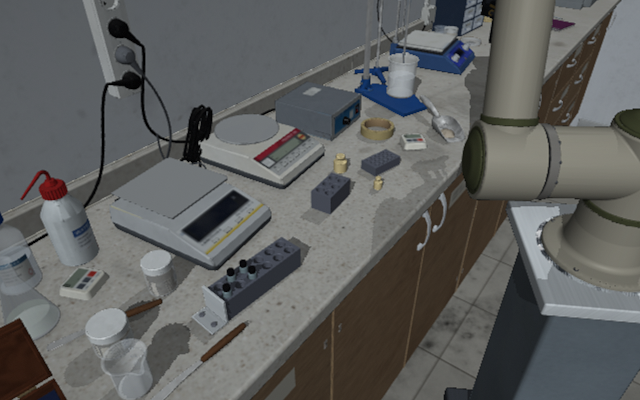

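The scene view shows the tall block at about (347,184), the low block at (412,170) and the row at 187–277 × 208–255, with its bracket at the left end. The side view has them at (331,193), (381,162) and 195–300 × 240–330. Next I fit boxes to the masks.

```bash
cat >> h.py <<'E'
from scipy.optimize import minimize
def corners(x,y,a,L,H,W=50,y0=None,y1=None):
    y0=-L/2 if y0 is None else y0; y1=L/2 if y1 is None else y1
    R=np.array([[np.cos(a),-np.sin(a)],[np.sin(a),np.cos(a)]])
    p=np.array([(i,j) for i in(-W/2,W/2) for j in(y0,y1)])@R.T+[x,y]
    return np.vstack([np.c_[p,np.full(4,0.)],np.c_[p,np.full(4,float(H))]])
S=16
def hullmask(c,P):
    uv=proj(c,P); m=np.zeros((400*2,640*2),np.uint8)
    h=cv2.convexHull(((uv+.5)*2-.5).astype(np.float32))
    cv2.fillConvexPoly(m,np.round(h*S).astype(np.int32),255,cv2.LINE_AA,4)
    return cv2.resize(m,(640,400),interpolation=cv2.INTER_AREA)/255.
def fit(cs,ms,x0,L,H,rois=None):
    def cost(p):
        t=0
        for i,(c,m) in enumerate(zip(cs,ms)):
            d=np.abs(hullmask(c,corners(p[0],p[1],p[2]/100,L,H))-m)
            if rois is not None:d=d*rois[i]
            t+=d.sum()
        return t
    best=None
    for a in x0[2]:
        s=np.array([x0[0],x0[1],a*100]);
        r=minimize(cost,s,method="Nelder-Mead",options=dict(initial_simplex=s+np.array([[0,0,0],[25,0,0],[0,25,0],[0,0,20]]),xatol=.05,fatol=.2,maxiter=250))
        if best is None or r.fun<best.fun:best=r
    return best.x*[1,1,.01],best.fun
E
cat > f.py <<'E'
from h import *
cs=[imaging.camera(n) for n in("scene","side")]
def ms(q):return [spotter.cut_out(q,c)[0]["mask"].astype(float) for c in cs]
A=np.arange(-1.4,1.5,.35)
mt=ms("tall_block");ml=ms("low_block");mr=ms("rack_row")
pt,e=fit(cs,mt,(551,-95),90,45)if 0 else fit(cs,mt,(551,-95,A),90,45);print("tall",pt,e,[m.sum() for m in mt])
pl,e=fit(cs,ml,(444,-240,A),90,24);print("low",pl,e)
pr,e=fit(cs,mr,(666,192,A),180,45);print("row0",pr,e)
for k in range(2):
    rois=[((cv2.dilate((hullmask(c,corners(*pr,180,45,W=80,y0=-120,y1=-5))>.5).astype(np.uint8),np.ones((5,5)))>0)&(hullmask(c,corners(*pr,180,75,W=60,y0=0,y1=110))<.5)) for c in cs]
    pr,e=fit(cs,mr,(pr[0],pr[1],[pr[2]]),180,45,rois);print("row",pr,e,[(r*m).sum() for r,m in zip(rois,mr)])
for i,c in enumerate(cs):
    im=c["frame"][:,:,::-1].copy()
    for p,L,H in((pt,90,45),(pl,90,24),(pr,180,45)):
        uv=proj(c,corners(*p,L,H))
        for a,b in((0,1),(1,3),(3,2),(2,0),(4,5),(5,7),(7,6),(6,4)):cv2.line(im,tuple(np.round(uv[a]*16).astype(int)),tuple(np.round(uv[b]*16).astype(int)),(0,255,0),1,cv2.LINE_AA,4)
    cv2.imwrite(f"pics/f{i}.png",cv2.resize(im[130:350,150:470],(800,550),interpolation=cv2.INTER_CUBIC))
E
time python3 f.py
```

```text
Traceback (most recent call last):
  File "f.py", line 5, in <module>
    mt=ms("tall_block");ml=ms("low_block");mr=ms("rack_row")
                                              ~~^^^^^^^^^^^^
  File "f.py", line 3, in ms
    def ms(q):return [spotter.cut_out(q,c)[0]["mask"].astype(float) for c in cs]
                      ~~~~~~~~~~~~~~~~~~~~^^^
IndexError: list index out of range

real	0m3.983s
user	0m1.109s
sys	0m0.149s
```

```bash
cat > p.py <<'E'
import re
s=open("f.py").read()
s=s.replace('''def ms(q):return [spotter.cut_out(q,c)[0]["mask"].astype(float) for c in cs]''','''def ms(q):
    out=[]
    for n,c in zip(("scene","side"),cs):
        r=spotter.cut_out(q,c)
        for k in range(5):
            if r and r[0]["score"]>.5:break
            r=spotter.cut_out(q,imaging.camera(n))
        out.append(r[0]["mask"].astype(float))
    return out''').replace("fit(cs,mt,(551,-95),90,45)if 0 else ","")
open("f.py","w").write(s)
E
python3 p.py; time python3 f.py
```

```text
tall [ 5.54955569e+02 -1.05246870e+02 -3.90976493e-01] 191.27450980392155 [np.float64(1101.0), np.float64(1098.0)]
low [ 445.00046368 -269.32274621   -0.76433804] 258.54117647058825
row0 [ 6.65867922e+02  1.77011215e+02 -6.17660707e-01] 1154.4588235294118
row [ 6.64236056e+02  1.74838407e+02 -6.25394783e-01] 180.56470588235294 [np.float64(1272.0), np.float64(1469.0)]
row [ 6.64236056e+02  1.74838407e+02 -6.25394783e-01] 179.09803921568627 [np.float64(1232.0), np.float64(1418.0)]
real	0m28.191s
user	0m11.279s
sys	0m11.136s
```

View pics/f1.png

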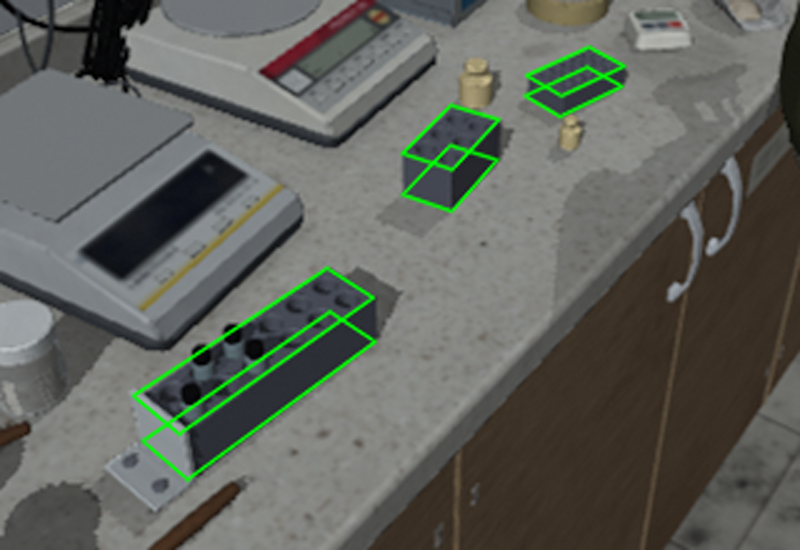

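The fitted outlines match the blocks in the picture. The tall block is at about (555,-105) mm with yaw -0.39. The row's yaw is about -0.625. I move to hover above the tall block.

Call:
carry_out(translation=[[4,-2,0],[8,-4,0],[12,-6,0],[16,-8,0],[20,-10,0],[24,-12.5,0],[28,-14.5,0],[32,-16.5,0],[36,-19,0],[40,-21,0],[43,-23,0],[46,-24.4,0]], spin=[-0.1,-0.2,-0.3,-0.4,-0.5,-0.6,-0.7,-0.8,-0.89,-0.89,-0.89,-0.89], hand=[1,1,1,1,1,1,1,1,1,1,1,1])

```text
time_s: 2.15
ee_pos: [507.1, -151.0, 255.9]
orientation: [0.831, 0.556, 0.0, 0.0]
force: [0.4, -1.0, 0.0]
width: 87.6
gripper_force: 0.0
```

```bash
python3 - <<'E'
from h import *
s=get_state();print(np.round(s["ee_pos"],1),np.round(s["orientation"],4),s["joint_pos"].round(3))
c=imaging.camera("side")
for n,u,v in(("weightA",477,105),("weightB",569,150),("bal2",330,143),("bal2",435,70),("bal1",165,347),("bal1",300,225)):print(n,onz(c,150+u*.4,130+v*.4,0).round(0))
w=imaging.camera("wrist");print(np.round(w["K"],1).tolist(),np.round(w["cam_to_world"],3).tolist())
cv2.imwrite("pics/w.png",w["frame"][:,:,::-1])
E
```

```text
[ 507.1 -151.   255.9] [8.312e-01 5.560e-01 1.000e-04 1.000e-04] [-0.511  0.322  1.485 -0.     1.334 -0.119]
weightA [ 540. -229.    0.]
weightB [ 447. -160.    0.]
bal2 [ 674. -145.    0.]
bal2 [ 589. -292.    0.]
bal1 [748. 142.   0.]
bal1 [677. -18.   0.]
[[309.7, 0.0, 319.3], [0.0, 309.7, 205.3], [0.0, 0.0, 1.0]] [[0.926, 0.364, 0.099, 535.131], [-0.378, 0.893, 0.246, -82.417], [0.002, -0.265, 0.964, 384.049], [0.0, 0.0, 0.0, 1.0]]
```

View pics/w.png

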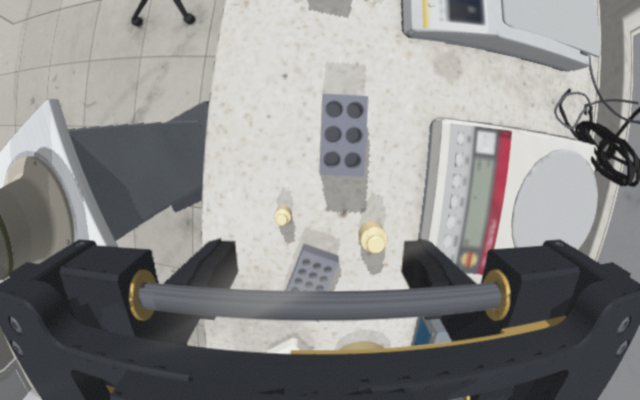

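The wrist view shows the tall block at (344,135), nearly aligned with the image. The low block is at (313,270) and the weights at (283,216) and (373,240). The balance edge is at column 437, which leaves clearance. I refine the block's pose with the wrist fisheye.

```bash
cat > fw.py <<'E'
import h; from h import *
def pf(c,P):
    T=np.linalg.inv(np.array(c["cam_to_world"]));K=np.array(c["K"])
    p=(np.asarray(P)@T[:3,:3].T+T[:3,3])*[1,-1,-1]
    r=np.hypot(p[:,0],p[:,1]);k=np.arctan2(r,p[:,2])/np.maximum(r,1e-9)
    return np.c_[K[0,0]*p[:,0]*k+K[0,2],K[1,1]*p[:,1]*k+K[1,2]]
h.proj=pf
def look(q,x0,L=90,H=45,roi=None):
    for k in range(5):
        c=imaging.camera("wrist");r=spotter.cut_out(q,c)
        if r and r[0]["score"]>.5:break
    m=r[0]["mask"].astype(float)
    return fit([c],[m],x0,L,H,None if roi is None else [roi(c)]),m.sum(),c
def rel(x,y,a,z):
    s=get_state();q=s["orientation"]
    from scipy.spatial.transform import Rotation as R
    R0=R.from_quat(q).as_matrix();d=R0.T@(np.array([x,y,z])-s["ee_pos"])
    ya=np.arctan2(R0[1,1],R0[0,1]);sp=(ya-a+np.pi/2)%np.pi-np.pi/2
    print("shift cm",(d/10).round(2),"spin",round(sp,4),"ee",s["ee_pos"].round(1),"t",s["time_s"])
E
python3 - <<'E'
from fw import *
(p,e),n,c=look("tall_block",(555,-105,[-.39]));print(p,e,n)
rel(*p,27);rel(555,-105.2,-.391,27)
E
```

```text
[ 5.55267502e+02 -1.05269709e+02 -4.24973617e-01] 116.49411764705883 3849.0
shift cm [ 6.23  2.76 22.84] spin 0.035 ee [ 506.2 -152.4  255.5] t 2.35
shift cm [ 6.22  2.73 22.84] spin 0.001 ee [ 506.2 -152.4  255.5] t 2.35
```

Call:
carry_out(translation=[[3,1.4,0],[6.2,2.8,0],[6.2,2.8,4],[6.2,2.8,8],[6.2,2.8,12],[6.2,2.8,15],[6.2,2.8,17],[6.2,2.8,19],[6.2,2.8,21],[6.2,2.8,22.5],[6.2,2.8,22.8],[6.2,2.8,22.8]], spin=[0.03,0.03,0.03,0.03,0.03,0.03,0.03,0.03,0.03,0.03,0.03,0.03], hand=[1,1,1,1,1,1,1,1,1,1,1,1])

```text
time_s: 3.35
ee_pos: [554.8, -107.4, 27.3]
orientation: [0.84, 0.543, -0.0, -0.001]
force: [0.2, 0.3, -0.2]
width: 88.1
gripper_force: 0.0
```

Call:
carry_out(translation=[[0,0,0],[0,0,0],[0,0,0],[0,0,0],[0,0,0],[0,0,0],[0,0,0],[0,0,0],[0,0,0],[0,0,0],[0,0,0],[0,0,0]], spin=[0,0,0,0,0,0,0,0,0,0,0,0], hand=[0.7,0.6,0.5,0.5,0.5,0.5,0.5,0.5,0.5,0.5,0.5,0.5], squeeze=25)

```text
time_s: 4.35
ee_pos: [555.7, -106.4, 28.0]
orientation: [0.84, 0.543, 0.0, 0.0]
force: [-1.1, 1.1, 5.1]
width: 50.1
gripper_force: 25.0
```

Gripped at 50 mm opening. I lift the block, stage it short of the row, and look again.

Call:
carry_out(translation=[[0,0,-2],[0,0,-4.5],[0,0,-7],[1.5,-1,-9],[4,-2.2,-9],[6.5,-3.5,-9],[8.8,-4.6,-9],[10.2,-5.3,-9],[10.8,-5.6,-9],[10.8,-5.6,-9],[10.8,-5.6,-9],[10.8,-5.6,-9]], spin=[0,0,0,0.04,0.08,0.12,0.16,0.2,0.2,0.2,0.2,0.2], hand=[0.5,0.5,0.5,0.5,0.5,0.5,0.5,0.5,0.5,0.5,0.5,0.5])

```text
time_s: 5.35
ee_pos: [548.8, 14.1, 117.5]
orientation: [0.89, 0.457, -0.0, 0.0]
force: [-0.6, -0.5, -0.6]
width: 49.8
gripper_force: 25.0
```

```bash
python3 - <<'E'
from fw import *
pr=np.array([664.2,174.8,-.625])
hm=hullmask
def roi(c):
    a=cv2.dilate((hm(c,corners(*pr,180,45,W=90,y0=-125,y1=-5))>.5).astype(np.uint8),np.ones((5,5)))>0
    return a&(hm(c,corners(*pr,180,75,W=60,y0=0,y1=110))<.5)
(p,e),n,c=look("rack_row",(pr[0],pr[1],[pr[2]]),180,45,roi);print(p,e,n,roi(c).sum())
im=c["frame"][:,:,::-1].copy()
for P,col in((p,(0,255,0)),(pr,(0,0,255))):
    uv=pf(c,corners(*P,180,45))
    for a,b in((4,5),(5,7),(7,6),(6,4),(0,2)):cv2.line(im,tuple(np.round(uv[a]).astype(int)),tuple(np.round(uv[b]).astype(int)),col,1,cv2.LINE_AA)
cv2.imwrite("pics/w2.png",im)
u=np.array([-np.sin(p[2]),np.cos(p[2])]);t=p[:2]-u*136.5;print(t);rel(*t,p[2],27)
E
```

```text
[ 6.62706819e+02  1.73097417e+02 -6.08449401e-01] 149.61960784313726 5854.0 16864
[584.68398864  61.09434567]
shift cm [5.91 0.17 9.06] spin -0.0143 ee [548.8  14.1 117.6] t 5.45
```

View pics/w2.png

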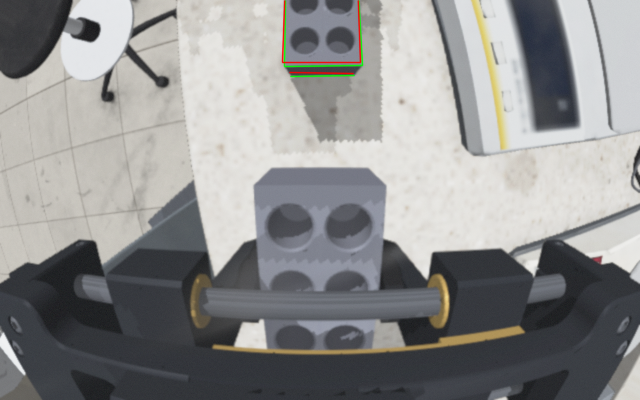

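The wrist fit (green) follows the row end at (285–360, 65–75). It differs from the first fit by about 2 mm. I lower the block with a gap of about 4 mm and then slide it in.

Call:
carry_out(translation=[[2,0.2,0],[4,0.2,0],[5.5,0.2,0],[5.5,0.2,2],[5.5,0.2,4],[5.5,0.2,5.5],[5.5,0.2,7],[5.5,0.2,8],[5.5,0.2,8.5],[5.5,0.2,8.8],[5.5,0.2,8.9],[5.5,0.2,8.9]], spin=[-0.01,-0.01,-0.01,-0.01,-0.01,-0.01,-0.01,-0.01,-0.01,-0.01,-0.01,-0.01], hand=[0.5,0.5,0.5,0.5,0.5,0.5,0.5,0.5,0.5,0.5,0.5,0.5])

```text
time_s: 6.45
ee_pos: [582.7, 58.5, 29.2]
orientation: [0.887, 0.461, 0.0, 0.0]
force: [0.0, -0.7, -2.0]
width: 49.9
gripper_force: 25.0
```

Call:
carry_out(translation=[[0.1,0,0],[0.15,0,0],[0.2,0,0],[0.25,0,0],[0.3,0,0],[0.3,0,0],[0.3,0,0]], spin=[0,0,0,0,0,0,0], hand=[0.5,0.5,0.5,0.5,0.5,0.5,0.5])

```text
time_s: 7.03
ee_pos: [584.1, 61.1, 28.8]
orientation: [0.887, 0.461, -0.0, 0.0]
force: [-0.3, 0.9, -2.3]
width: 49.9
gripper_force: 25.0
```

Call:
carry_out(translation=[[0.05,0,0.05],[0.1,0,0.1],[0.15,0,0.1],[0.15,0,0.1],[0.15,0,0.1]], spin=[0,0,0,0,0], hand=[0.5,0.5,0.5,0.5,0.5])

```text
time_s: 7.45
ee_pos: [585.0, 62.0, 28.0]
orientation: [0.887, 0.461, -0.0, 0.0]
force: [-3.6, -3.8, 3.9]
width: 50.1
gripper_force: 25.0
```

```bash
python3 - <<'E'
from h import *
s=get_state();print(s["ee_pos"],s["force"])
w=imaging.camera("wrist");a=w["frame"][0:300,160:480,::-1]
b=imaging.camera("side")["frame"][180:340,170:400,::-1]
cv2.imwrite("pics/w3.png",np.hstack([cv2.resize(a,(400,375)),cv2.resize(b,(400,375))]))
E
```

```text
[585.00405639  62.04528005  27.99357193] [-3.58188263 -3.75939567  3.93537494]
```

View pics/w3.png

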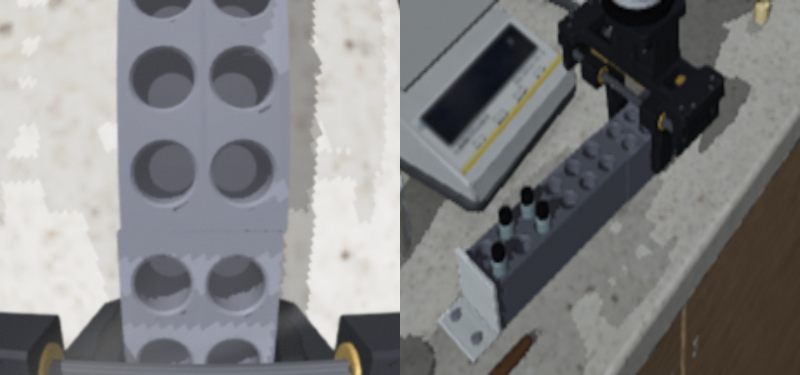

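The picture shows the block seated at the joint (seam at row 232 on the left) with no visible gap and about 1 mm of side offset. The force of about 5 N along the row confirms contact. I release and retreat.

Call:
carry_out(translation=[[0,0,0],[0,0,0],[0,0,0],[0,0,0],[0,0,0],[0,0,-1],[0,0,-3],[0,0,-6],[0,0,-10],[0,0,-14],[0,0,-16],[0,0,-16]], spin=[0,0,0,0,0,0,0,0,0,0,0,0], hand=[0.6,0.75,0.9,0.9,0.9,0.9,0.9,0.9,0.9,0.9,0.9,0.9])

```text
time_s: 8.55
ee_pos: [586.7, 62.3, 193.7]
orientation: [0.887, 0.461, 0.004, 0.003]
force: [-0.2, -0.1, 0.7]
width: 78.7
gripper_force: 0.0
```

```bash
python3 - <<'E'
from fw import *
print(get_state()["width"],get_state()["ee_pos"])
c=imaging.camera("wrist");a=c["frame"][:,:,::-1]
for q in("tall_block","low_block"):
    r=spotter.cut_out(q,c);print(q,[(x["score"],x["extent"]) for x in r[:2]])
cv2.imwrite("pics/w4.png",a)
E
```

```text
78.6912075735975 [586.70017861  62.31183223 193.73162908]
tall_block [(0.88, [286.6, 144.7, 342.1, 244.7])]
low_block []
```

View pics/w4.png

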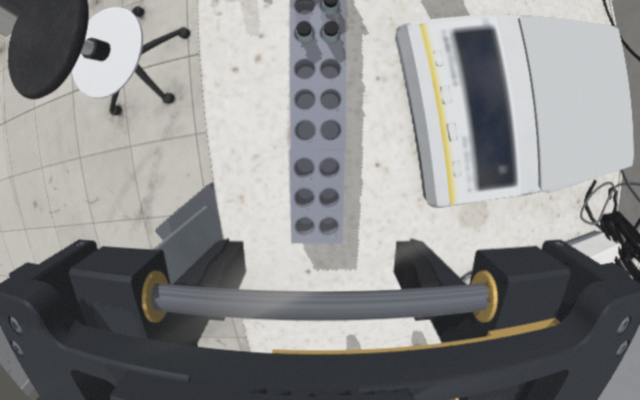

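The block (290–342 × 147–243) continues the row in line and without a gap, and the gripper is clear.

```bash
python3 -c "
from station import order;print(order.job_done())"
```

```text
the job is handed in; nothing more can be done
None
```

The tall block is butted flush and in line against the free end of the row and released; the low block was left untouched, and the job is handed in (no verdict was returned).

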